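# Reload the sprung heel-block magazine

## Task

Reload the blue heel magazine: draw its sprung follower back by the black knob, hook the knob sideways behind the red keeper so that the follower stays back without you, and lay the two black heel blocks (not the tan one) flat in the track, one behind the other, hollow edges square across the track, either way round. Then unhook the knob and let the follower close so that it presses both blocks up against the nose. Keep hold of the knob whenever the spring is moving the follower, so that it never flies forward, and leave the tan heel block, the brown polish tin and the shoe brush where they are.

Things in the scene. Friction and masses are not known exactly. Their poses are not given: they have to be found in the camera images.
- feed_magazine: Blue magazine fixed to the bench, base 178 x 285 x 12 mm. Origin: on the bench, under the middle of the open-topped track, which runs along own y; nose at +y, follower is drawn back to -y, knob and keeper on the -x side. Track floor 12 mm above the bench, 65 mm wide; side walls 7 mm thick, tops 21 mm above the bench. Nose face at y +125 (top 38 mm up), tail block at y -128 to -138.
- follower (a joint): Sliding follower, m. 0: closed, face 2 mm from the nose; grows as drawn back along magazine -y, to a hard stop at 0.185. Free track = value + 2 mm. Spring to the nose: 7 N at 0, 10.7 N at the stop; let go, it passes 0.35 m/s (flying) after 5 mm. The keeper holds it at 0.140 to 0.165, different each time. Rests at 0.114 on two packed blocks.
- follower_face (a point): Centre of the follower's front face, which pushes the blocks; 23 mm above the bench. The follower is 58 mm wide, 48 mm long, its top 40 mm above the bench; a side arm (top 36 mm above the bench) reaches over the -x wall to the knob.
- catch_knob (a joint): Cross slide of the knob on the follower's side arm, m. 0: in, nearest the track (passes freely beside the keeper); grows as the knob moves out along magazine -x, to a stop at 0.020. About 1 N friction, no spring: it stays where it is put.
- knob_grip (a point): Middle of the upright black knob, on its axis: diameter 26 mm, 47 to 87 mm above the bench, this point 67 mm. Keep fingertips at least 44 mm above the bench here. A 12 mm steel stem goes from the knob down to 14 mm above the bench; the keeper hooks this stem.
- nose_stop (a point): Centre of the nose's inner face, which the first block must touch (23 mm above the bench).
- heel_a: Black rubber heel block to load, 60 wide (own x) x 58 long (own y) x 22 mm thick, 60 g, D-shaped: hollow breast edge at +y, rounded at -y, sides parallel from the middle to +y. Origin: centre of the underside. Grasp across the 60 mm. In the track own y lies along it, either way round, and the block stands 13 mm above the walls: hold it by its upper 11 mm so the fingertips clear them.
- heel_b: The other black rubber heel block to be loaded, the same as heel_a.
- heel_c: Tan heel block, 60 x 58 x 18 mm: the wrong kind, leave it alone. Origin: centre of the underside.
- polish_brown: Round brown polish tin, diameter about 70 mm, 26 mm high, leave alone. Origin: centre of the underside.
- shoe_brush: Wooden shoe brush, 52 x 150 x 44 mm, leave alone. Origin: centre of the underside.
- keeper_strip (a point): Middle of the flat strip (12 mm above the bench) that carries the red keeper, 98 mm to -x of the track's middle. The keeper, 36 x 16 x 18 mm, sits anywhere along the strip's tail half, not reported: feel or see it. A pocket 6.5 mm deep in its tail side takes the stem: draw 12 mm or more past it (the end stop always is), move the knob fully out, ease forward until it bears. Unhook in reverse.

How it is judged:
By the outcome, as a careful person would: the job done as asked, in the order asked, and still so for the second after the job is handed in, with the robot touching nothing.
It also fails if it takes over 72 s, if anything falls off the work surface, if the arm or the gripper's body presses on something with over 40 N, if the wrist force passes 120 N, or if a joint passes its speed limit or range.

## Robot

A 6-joint arm with a two-finger parallel gripper is mounted at the origin on a cart in front of the work surface, level with it; the furniture and walls round the work are solid. World frame = base frame: x ahead of the robot, y to its left, z up, the work surface at z = 0. Lengths are in m, angles in rad, forces in N, time in s.
With the tool pointing down it reaches from about 0.325 to 0.925 m from the base axis. Payload 3.1 kg.
Tool frame: the origin (TCP) lies midway between the tips of the shut fingers; the grasp point (between the pads) lies 19 mm behind it; z points along the fingers, y is the line along which they close (so a half turn about z gives the same grasp; the last joint's range is limited). The gripper opens to 85 mm and grips with 20 to 120 N. Pads are 22 mm wide; open, the fingers measure 114 mm over their backs; the gripper's body (76 mm by 85 mm) begins 54 mm behind the grasp point. The pads swing forward as they close: fully open they stand 13 mm farther back than shut.
Start: joints at [-1.375, 0.217, 1.613, -0, 1.311, -0.112], TCP at [0.189, -0.596, 0.195] pointing down, gripper open.
Joint ranges: [-2.75, 2.75], [-0.78, 2.1], [0.31, 2.55], [-1.13, 4.27], [0.13, 2.63], [-2.58, 2.58]. Speed limits (rad/s): [2.79, 2.79, 3.14, 3.14, 3.14, 3.14].

## Interface

Orientations are given as [roll, pitch, yaw] about the fixed x, y, z axes, in that order (R = Rz(yaw) Ry(pitch) Rx(roll)).
In Python, from rig import manip gives the robot as it stands. The module is installed in compiled form; this text tells all that it offers.
- The arm moves only by the tool step_arm, never from a script. Its argument "motion" is a list of rows, each a list of 4 numbers: the shift along the tool's x, y, z in cm, then the turn about the tool's z in rad. A call has 1 to 8 rows; each row is the pose to reach, as a shift and turn from the pose commanded when the call began, along the tool's axes at that moment; what a row does not reach only later rows make up. A row lasts 1/12 s, in which the tool goes at most 41.7 mm and 7.16 degrees, less where a joint would pass 70% of its speed; a pose out of reach is approached as far as the arm can. A call with a gripper value outside its range is refused whole. "claw" is the opening in per cent of the stroke, from 0 (shut) to 100 (fully open), set as the call begins (left out, the last holds). The fingers move at their own pace and stop on an object; the grip force is fixed at half the most. Time passes only in rows, so rows that repeat a pose let the fingers close. It gives the time, the measured TCP pose, the force, the opening and the grip force at its end, in the units of the state.
- manip.observe(): the state, without advancing time (a new reading comes with each control period).
- manip.camera(name): name is "side" or "top" or "wrist"; returns a dict with "pixels" (420x560x3 uint8, blue, green, red), "mtx" (3x3 intrinsics, pixels), "view" (4x4, takes a point from world to camera coordinates). Camera axes: x right, y up, looking along -z (the intrinsics and any distortion apply to the point x, -y, -z); pixel columns grow to the right and rows downward; lengths in m; the calibration is good to about 2 mm. A picture is of the moment at which its call begins. There is no depth.
- manip.sign_off(): hands the job in; it is judged then, once.
The state is a dict: "clock": time; "joint_pos": joint angles; "joint_velocities": joint speeds; "tau": joint torques, N m; "tcp_pos": TCP position; "tcp_rot": TCP orientation; "force": force on the tool from outside, world axes, zero at the start; "torque": the same for the moment, N m; "width": opening from 0.0 (shut) to 1.0 (fully open); "gripper_force": force on a finger pad.
Only numpy, scipy, OpenCV 4.12 (cv2) and the standard library are available. Lean on these libraries where they do the work, as an engineer would, in place of code of your own. Each camera call takes 0.05 s, during which the arm holds its last target. There are 200 camera calls.

## Working session

There is one attempt and no reset: what is moved stays moved. The work goes in short steps, Python scripts to look and compute and a tool call to move; the robot and the scene stay as the last step left them, time stands still between calls to the robot, and variables do not carry over. Pictures are saved under pics/ and viewed, at most 10 in all, crops included, and the job is handed in when it is done.

Besides the shell and the picture viewer there is one more tool, called after "Emit:" as name([rows], argument=value, ...), one row to a line, values as JSON. step_arm: Moves the arm, as the interface text tells. Its arguments: {"type":"object","properties":{"motion":{"type":"array","items":{"type":"array","items":{"type":"number"}}},"claw":{"type":"number"}},"required":["motion"]}

```bash
mkdir -p pics
cat > h.py <<'E'
import numpy as np, cv2
from rig import manip
def snap(n,f=None):
    c=manip.camera(n)
    if f: cv2.imwrite('pics/'+f,c['pixels'])
    return c
def ray(c,u,v):
    K=c['mtx'];V=c['view'];R=V[:3,:3];t=V[:3,3]
    d=np.array([(u-K[0,2])/K[0,0],-(v-K[1,2])/K[1,1],-1.0])
    return -R.T@t,R.T@d
def onz(c,u,v,z):
    o,d=ray(c,u,v); return o+d*(z-o[2])/d[2]
def proj(c,p):
    q=c['view'][:3,:3]@np.asarray(p)+c['view'][:3,3]; q=c['mtx']@np.array([q[0],-q[1],-q[2]]); return q[:2]/q[2]
def tri(c1,p1,c2,p2):
    o1,d1=ray(c1,*p1);o2,d2=ray(c2,*p2);d1/=np.linalg.norm(d1);d2/=np.linalg.norm(d2)
    s=np.linalg.lstsq(np.array([d1,-d2]).T,o2-o1,rcond=None)[0]
    a=o1+s[0]*d1;b=o2+s[1]*d2
    return (a+b)/2,np.linalg.norm(a-b)
E
python3 - <<'E'
from h import *
a=snap('top','top0.png');b=snap('side','side0.png')
print(a['mtx'],a['view'],b['view'],{k:v for k,v in a.items() if k not in('pixels','mtx','view')})
print(manip.observe())
E
```

```text
[[501.38249066   0.         279.5290659 ]
 [  0.         501.38249066 203.68489191]
 [  0.           0.           1.        ]] [[-3.52227130e-03 -9.99840216e-01  1.75253036e-02 -8.60885870e-02]
 [ 9.87179206e-01 -6.79930997e-04  1.59614389e-01 -5.80644883e-01]
 [-1.59576969e-01  1.78628205e-02  9.87023865e-01 -9.91387995e-01]
 [ 0.00000000e+00  0.00000000e+00  0.00000000e+00  1.00000000e+00]] [[-0.99802349  0.05813166  0.02387078  0.55459844]
 [-0.00301554 -0.42371865  0.90578883 -0.11234924]
 [ 0.06276951  0.90392655  0.42305647 -1.16276474]
 [ 0.          0.          0.          1.        ]] {}
{'clock': 0.1, 'joint_pos': array([-1.37522222e+00,  2.17720831e-01,  1.61480370e+00, -2.12746734e-05,
        1.31129359e+00, -1.12206100e-01]), 'joint_velocities': array([-0.00100116, -0.00082347, -0.00253363, -0.00057509,  0.00108519,
        0.00048365]), 'tau': array([-5.25817086e-04, -3.98075581e+01, -3.04971385e+01, -1.53714718e-04,
        4.21051984e-03,  9.65604045e-06]), 'tcp_pos': array([ 0.18918901, -0.59481052,  0.19405713]), 'tcp_rot': array([-3.13937888e+00, -2.28766447e-04,  3.07785435e-01]), 'force': array([-1.08658323,  0.62870403, -0.10283388]), 'torque': array([-0.07659165, -0.0366411 , -0.01218728]), 'gripper_force': 0.0, 'width': 0.9990790320686017}
```

View pics/top0.png

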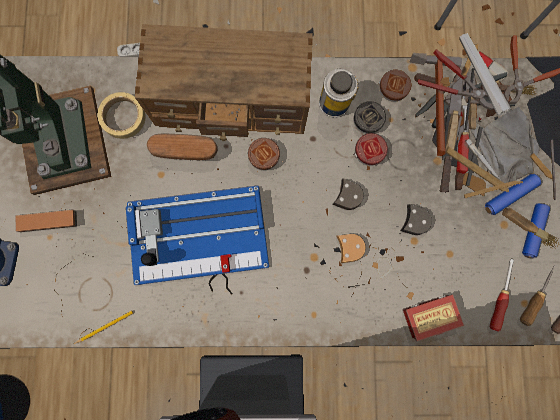

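View pics/side0.png

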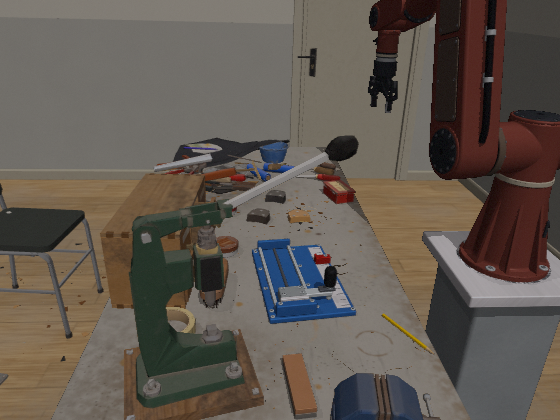

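The top view shows the magazine, with its nose to the left at about (130,245), tail at (266,225), knob at (149,259) and red keeper at (226,263). The black heels are at (349,194) and (417,219), the tan one at (351,248). The side view shows the knob at (331,275) and the keeper at (322,259).

```bash
cat > m1.py <<'E'
from h import *
a=snap('top');b=snap('side')
def big(m,box,n=1):
    z=np.zeros_like(m);x0,y0,x1,y1=box;z[y0:y1,x0:x1]=m[y0:y1,x0:x1]
    cs=cv2.findContours(z,cv2.RETR_EXTERNAL,cv2.CHAIN_APPROX_NONE)[0]
    return sorted(cs,key=cv2.contourArea)[::-1][:n]
def masks(c):
    h=cv2.cvtColor(c['pixels'],cv2.COLOR_BGR2HSV);g=h[...,2]
    return cv2.inRange(h,(100,130,40),(125,255,255)),cv2.inRange(g,0,75),cv2.inRange(h,(0,190,90),(8,255,255))+cv2.inRange(h,(172,190,90),(180,255,255)),g
bl,dk,rd,g=masks(a)
bl=cv2.morphologyEx(bl,cv2.MORPH_CLOSE,np.ones((9,9)))
c=big(bl,(115,170,285,300))[0]
P=np.array([onz(a,*p[0],.012)[:2] for p in c],np.float32)
r=cv2.minAreaRect(P);print('mag',r,cv2.boxPoints(r).tolist())
for nm,cam,box in(('heelA',a,(325,172,375,214)),('heelB',a,(395,198,442,240))):
    hs=cv2.inRange(g,0,95)
    k=big(hs,box)[0];Q=np.array([onz(a,*p[0],.022)[:2] for p in k],np.float32)
    print(nm,cv2.minAreaRect(Q),cv2.contourArea(k),cv2.boundingRect(k))
for nm,m,box in(('knob',1,(136,245,165,272)),('red',2,(215,250,240,280))):
    k=big((bl,dk,rd)[m],box)[0];print(nm,cv2.minAreaRect(k),cv2.boundingRect(k))
_,dk2,rd2,_=masks(b)
k=big(dk2,(318,260,344,292))[0];print('side knob',cv2.boundingRect(k))
k=big(rd2,(308,248,336,272))[0];print('side red',cv2.boundingRect(k))
A=cv2.resize(a['pixels'][165:295,115:285],None,fx=4,fy=4,interpolation=2)
B=cv2.resize(a['pixels'][165:270,315:450],None,fx=4,fy=4,interpolation=2)
cv2.imwrite('pics/c1.png',A);cv2.imwrite('pics/c2.png',B)
E
python3 m1.py
```

```text
mag ((0.5205591320991516, 0.08857609331607819), (0.17604884505271912, 0.2865515649318695), 7.264258861541748) [[0.4151245951652527, 0.2195715606212616], [0.451357901096344, -0.06468001753091812], [0.6259936690330505, -0.042419373989105225], [0.5897603631019592, 0.2418321967124939]]
heelA ((0.6014553308486938, -0.2375897765159607), (0.05632592365145683, 0.06124519184231758), 69.1775894165039) 77.5 (333, 179, 31, 31)
heelB ((0.5483800768852234, -0.380121648311615), (0.05947335809469223, 0.06362927705049515), 72.14105224609375) 613.0 (400, 204, 33, 31)
knob ((148.38462829589844, 257.5769348144531), (15.628376007080078, 15.256272315979004), 82.87498474121094) (141, 249, 16, 17)
red ((225.5, 263.0), (16.0, 9.0), 90.0) (221, 255, 10, 17)
side knob (318, 265, 23, 27)
side red (315, 254, 15, 10)
```

View pics/c1.png

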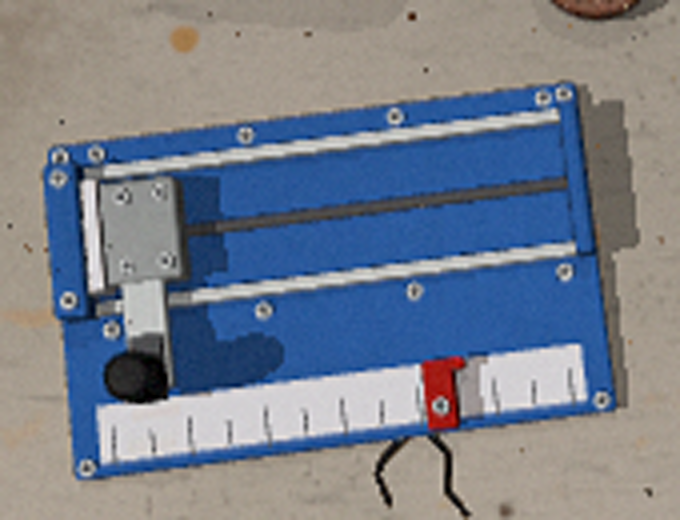

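View pics/c2.png

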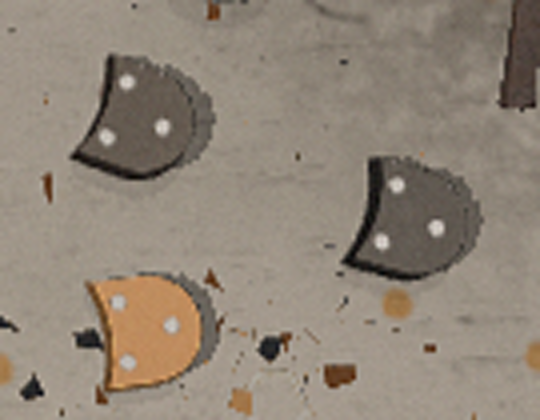

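The crops show the magazine yawed by about 7°, the keeper with its pocket side toward the tail, and both black heels with their hollow edges to the left (heel A corners at about (110,55) and (75,157) in the crop).

```bash
cat >> h.py <<'E'
from scipy.spatial.transform import Rotation as Ro
def plan(x,y,z,yaw,base=None):
    "shift in tool cm + turn from the present (measured) pose"
    s=manip.observe();R=Ro.from_euler('xyz',s['tcp_rot']).as_matrix() 
    d=R.T@(np.array([x,y,z])-s['tcp_pos'])*100
    t=-(yaw-s['tcp_rot'][2]);return np.round(d,2),round((t+np.pi)%(2*np.pi)-np.pi,3)
E
python3 - <<'E'
from h import *
a=snap('top');w=snap('wrist')
s=manip.observe();R=Ro.from_euler('xyz',s['tcp_rot']).as_matrix()
o,d=ray(w,280,210);print('cam in tool',R.T@(o-s['tcp_pos']),'axis',R.T@d, 'xdir',R.T@w['view'][0,:3]); print(w['mtx'][0,0])
print('knob',onz(a,148.4,257.6,.07),'keeper',onz(a,225.5,263,.03))
m=np.array([.5206,.0886]);ex=np.array([.992,.1265]);ey=np.array([-.1265,.992])
for n,p in(('knob',onz(a,148.4,257.6,.07)),('keeper',onz(a,225.5,263,.03)),('wallT',onz(a,115+330/4,165+137/4,.021)),('wallB',onz(a,115+330/4,165+283/4,.021))):
  print(n,ex@(p[:2]-m),ey@(p[:2]-m))
print(plan(.5,-.27,.25,1.698), plan(.48,.12,.3,1.698))
E
```

```text
cam in tool [ 0.07759055  0.00114946 -0.17972166] axis [-0.30895737 -0.00990582  0.95110076] xdir [-1.30549278e-04  9.99999968e-01 -2.16955648e-04]
348.12678298102577
knob [0.46871213 0.17347897 0.07      ] keeper [0.45936048 0.02431673 0.03      ]
knob -0.04073557348992378 0.09076374982137254
keeper -0.0688814375125813 -0.05602220440505879
wallT 0.07289839757522557 -0.011643786159366412
wallB -0.004363475384336229 -0.003554758561637294
(array([ 39.46, -21.59,  -5.49]), np.float64(-1.39)) (array([ 49.38, -59.37, -10.46]), np.float64(-1.39))
```

```bash
python3 -c "
from h import *
print(plan(.55,-.28,.2,1.698))"
```

```text
(array([ 43.93, -19.12,  -0.5 ]), np.float64(-1.39))
```

Emit:
step_arm([
  [44,-19,-0.5,-1.39],
  [44,-19,-0.5,-1.39],
  [44,-19,-0.5,-1.39],
  [44,-19,-0.5,-1.39],
  [44,-19,-0.5,-1.39],
  [44,-19,-0.5,-1.39],
  [44,-19,-0.5,-1.39],
  [44,-19,-0.5,-1.39],
])

```text
clock: 0.97
tcp_pos: [0.4422, -0.3754, 0.199]
tcp_rot: [3.141, 0.0, 1.314]
force: [0.4, -0.7, 0.6]
width: 1.0
gripper_force: 0.0
```

```bash
python3 -c "
from h import *
print(plan(.55,-.28,.2,1.698))"
```

```text
(array([11.97,  8.  , -0.1 ]), np.float64(-0.384))
```

Emit:
step_arm([
  [12,8,0,-0.38],
  [12,8,0,-0.38],
  [12,8,0,-0.38],
  [12,8,0,-0.38],
  [12,8,0,-0.38],
  [12,8,0,-0.38],
])

```text
clock: 1.47
tcp_pos: [0.5499, -0.281, 0.1986]
tcp_rot: [-3.141, 0.0, 1.69]
force: [-0.7, 0.3, 0.4]
width: 1.001
gripper_force: 0.0
```

```bash
python3 -c "
from h import *
import pickle
w=snap('wrist','w1.png');pickle.dump(w,open('w1.pkl','wb'))
print(manip.observe()['tcp_pos'],manip.observe()['tcp_rot'],plan(.5,.1,.2,1.698))"
```

```text
[ 0.54917131 -0.28187424  0.1985315 ] [-3.14062525e+00  2.32289672e-04  1.68848228e+00] (array([38.5 , -0.4 , -0.16]), np.float64(-0.01))
```

View pics/w1.png

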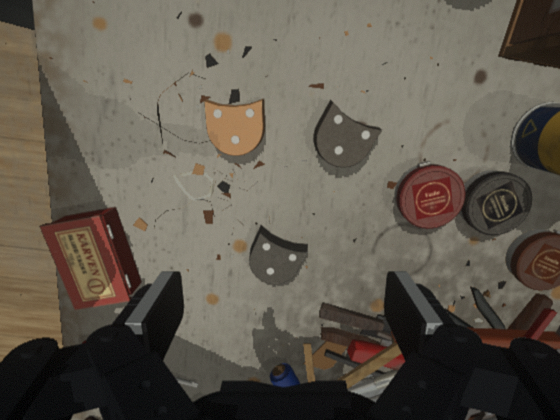

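Heel A is at about (347,138) with its nails at (338,119), (365,135) and (338,150). Heel B is at about (279,256) with nails at (266,244), (292,258) and (270,271). Both hollow edges face up in the picture.

Emit:
step_arm([
  [40,0,0,-0.01],
  [40,0,0,-0.01],
  [40,0,0,-0.01],
  [40,0,0,-0.01],
  [40,0,0,-0.01],
  [40,0,0,-0.01],
  [40,0,0,-0.01],
  [40,0,0,-0.01],
])

```text
clock: 2.18
tcp_pos: [0.5096, 0.0491, 0.199]
tcp_rot: [3.141, 0.001, 1.694]
force: [1.1, 0.1, 0.3]
width: 1.0
gripper_force: 0.0
```

Emit:
step_arm([
  [7,0,0,0],
  [7,0,0,0],
  [7,0,0,0],
  [7,0,0,0],
])

```text
clock: 2.52
tcp_pos: [0.5013, 0.1182, 0.1988]
tcp_rot: [3.142, 0.001, 1.699]
force: [-0.2, 0.0, -1.0]
width: 1.004
gripper_force: 0.0
```

```bash
cat > heels.py <<'E'
from h import *
import pickle
w=pickle.load(open('w1.pkl','rb'));a=snap('top');pickle.dump(a,open('a1.pkl','wb'))
def dots(c,box,n=3):
    x0,y0,x1,y1=box;g=cv2.cvtColor(c['pixels'][y0:y1,x0:x1],cv2.COLOR_BGR2GRAY)
    g=cv2.resize(g,None,fx=4,fy=4,interpolation=2)
    m=cv2.inRange(g,165,255);N,_,st,ce=cv2.connectedComponentsWithStats(m)
    o=[(ce[i][0]/4+x0-.375,ce[i][1]/4+y0-.375,st[i,4]) for i in range(1,N) if st[i,4]>30]
    return sorted(o,key=lambda t:-t[2])[:n]
for nm,b1,b2 in(('A',(320,105,378,165),(337,182,366,206)),('B',(255,233,302,282),(407,206,431,232))):
    d1=dots(w,b1);d2=dots(a,b2);print(nm,np.round(d1,1).tolist(),np.round(d2,1).tolist())
    P=[onz(w,u,v,.022) for u,v,_ in d1];Q=[onz(a,u,v,.022) for u,v,_ in d2]
    for p,(u,v,_) in zip(P,d1):
        j=int(np.argmin([np.linalg.norm(p-q) for q in Q])) if Q else None
        if j is not None:
            X,e=tri(w,(u,v),a,d2[j][:2]);print(np.round(p,4),np.round(Q[j],4),np.round(X,4),round(e,4))
w=snap('wrist','w2.png');pickle.dump(w,open('w2.pkl','wb'));s=manip.observe();print(s['tcp_pos'],s['tcp_rot'])
E
python3 heels.py
```

```text
A [[365.2, 134.5, 552.0], [337.8, 118.9, 535.0], [338.2, 149.9, 509.0]] []
B [[266.0, 246.4, 411.0], [269.9, 270.7, 377.0], [292.2, 257.1, 350.0]] [[423.7, 221.5, 184.0], [413.8, 210.8, 171.0], [410.1, 224.9, 160.0]]
[ 0.5407 -0.3651  0.022 ] [ 0.5389 -0.3643  0.022 ] [ 0.54   -0.3657  0.0193] 0.0019
[ 0.5483 -0.3947  0.022 ] [ 0.5461 -0.3936  0.022 ] [ 0.5472 -0.3944  0.0213] 0.0024
[ 0.5713 -0.3746  0.022 ] [ 0.569  -0.3735  0.022 ] [ 0.57   -0.3736  0.0231] 0.0025
[0.50177159 0.11682631 0.19878698] [3.14158215e+00 1.00340483e-03 1.69598052e+00]
```

View pics/w2.png

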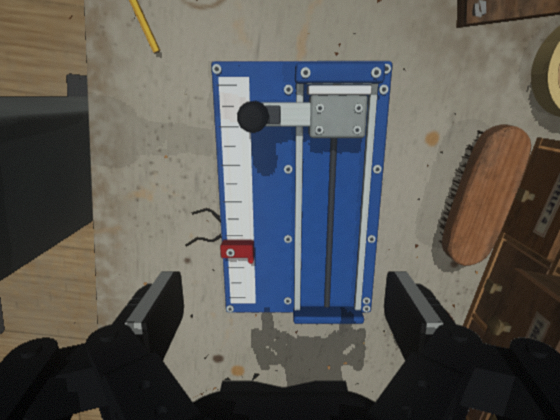

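The wrist view shows the knob top at (253,116), keeper at (238,250), wall tops near columns 298 and 373, and the slot near column 331.

```bash
cat > mag.py <<'E'
from h import *
import pickle
w=pickle.load(open('w2.pkl','rb'));a=pickle.load(open('a1.pkl','rb'))
im=w['pixels'];h=cv2.cvtColor(im,cv2.COLOR_BGR2HSV)
def rail(x0,x1):
    P=[]
    for r in range(150,296,3):
        row=np.where((h[r,x0:x1,1]<90)&(h[r,x0:x1,2]>110))[0]
        if 3<len(row)<13:P.append(onz(w,x0+row.mean(),r,.021)[:2])
    P=np.array(P,np.float32);l=cv2.fitLine(P,cv2.DIST_HUBER,0,.01,.01).ravel();return l,len(P)
R=[rail(288,310),rail(350,383)]
for l,n in R:
    print(np.round(l,4),n,'yaw',np.arctan2(-l[0],l[1]) if l[1]>0 else np.arctan2(l[0],-l[1]))
bl=cv2.inRange(h,(100,110,40),(125,255,255));bl=cv2.morphologyEx(bl,cv2.MORPH_CLOSE,np.ones((15,15)))
c=max(cv2.findContours(bl,0,1)[0],key=cv2.contourArea)
r=cv2.minAreaRect(np.array([onz(w,*p[0],.012)[:2] for p in c],np.float32));print(r)
dk=cv2.inRange(h[...,2],0,45)[95:140,235:272]
c=max(cv2.findContours(dk,0,1)[0],key=cv2.contourArea);print('knob px',cv2.minEnclosingCircle(c),cv2.boundingRect(c))
rd=(cv2.inRange(h,(0,180,70),(8,255,255))|cv2.inRange(h,(172,180,70),(180,255,255)))[230:275,215:262]
c=max(cv2.findContours(rd,0,1)[0],key=cv2.contourArea);x,y,W,H=cv2.boundingRect(c);print('red',x+215,y+230,W,H)
print('knob tri',tri(w,(253,116),a,(148.4,257.6)))
for z in(.07,.087):print(onz(w,253,116,z),onz(a,148.4,257.6,z))
print('keeper',onz(w,238,250,.03),onz(a,225.5,263,.03), 'tail edge',onz(w,254,263,.03), 'tailblock',onz(w,330,313,.03),'nose',onz(w,340,82,.038))
E
python3 mag.py
```

```text
[ 0.128  -0.9918  0.523   0.0771] 49 yaw 0.12839182
[ 0.2268 -0.9739  0.5966  0.1024] 29 yaw 0.22877212
((0.5246908664703369, 0.07932910323143005), (0.17600184679031372, 0.2998909652233124), 7.307115077972412)
knob px ((17.97058868408203, 21.264705657958984), 15.429647445678711) (3, 7, 31, 30)
red 222 246 5 11
knob tri (array([0.46853074, 0.17390862, 0.06868451]), np.float64(0.0005512737415549928))
[0.46837795 0.17409869 0.07      ] [0.46871213 0.17347897 0.07      ]
[0.46968476 0.17515908 0.087     ] [0.46779632 0.16937203 0.087     ]
keeper [0.46314418 0.02824847 0.03      ] [0.45936048 0.02431673 0.03      ] tail edge [0.48208521 0.01478988 0.03      ] tailblock [ 0.57632598 -0.03819029  0.03      ] nose [0.54239097 0.21237679 0.038     ]
```

```bash
python3 -c "
from h import *
print(plan(.4685,.174,.05,1.699))"
```

```text
(array([ 6.1 , -2.59, 14.87]), np.float64(-0.003))
```

Emit:
step_arm([
  [3,-1.3,3,0],
  [6.1,-2.6,6,0],
  [6.1,-2.6,9,0],
  [6.1,-2.6,11.5,0],
  [6.1,-2.6,13.5,0],
  [6.1,-2.6,14.7,0],
  [6.1,-2.6,14.7,0],
], claw=60)

```text
clock: 3.2
tcp_pos: [0.4659, 0.1735, 0.0488]
tcp_rot: [-3.135, 0.001, 1.695]
force: [-1.0, -0.4, -0.1]
width: 0.599
gripper_force: 0.0
```

Emit:
step_arm([
  [0,0,0,0],
  [0,0,0,0],
  [0,0,0,0],
  [0,0,0,0],
  [0,0,0,0],
  [0,0,0,0],
], claw=20)

```text
clock: 3.7
tcp_pos: [0.4687, 0.176, 0.0526]
tcp_rot: [3.14, -0.0, 1.698]
force: [0.8, 0.3, -0.6]
width: 0.202
gripper_force: 0.0
```

```bash
python3 -c "
from h import *
w=snap('wrist');a=snap('top');b=snap('side')
i=[cv2.resize(w['pixels'][120:420,130:430],(400,400)),cv2.resize(b['pixels'][150:300,250:400],(400,400))]
cv2.imwrite('pics/k1.png',np.hstack(i));print(manip.observe()['width'])"
```

```text
0.1945130389044869
```

View pics/k1.png

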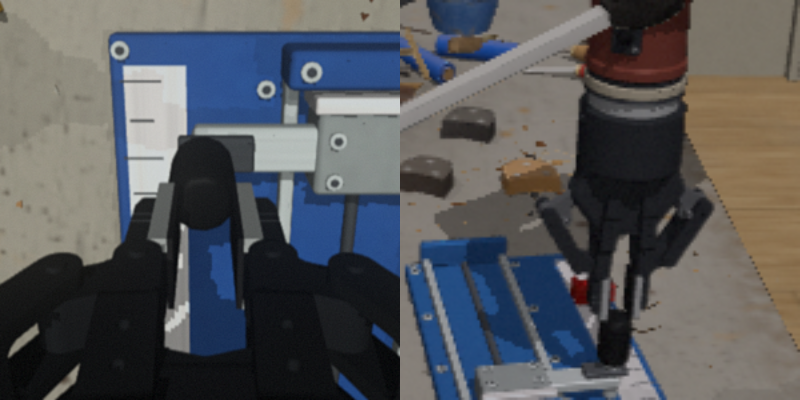

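The fingers are on the tail side of the knob and missed it. The knob stands further toward the nose than I estimated.

```bash
cat > k.py <<'E'
from h import *
import pickle
a=pickle.load(open('a1.pkl','rb'));w=pickle.load(open('w2.pkl','rb'));b=snap('side');w3=snap('wrist')
p=manip.observe()['tcp_pos'];print(p,'tcp px side',proj(b,p),'wrist',proj(w3,p))
s0={'mtx':b['mtx'],'view':b['view']};im=cv2.imread('pics/side0.png')
g=cv2.inRange(cv2.cvtColor(im,cv2.COLOR_BGR2HSV)[...,2],0,40)[255:300,315:350]
for c in cv2.findContours(g,0,1)[0]:
  if cv2.contourArea(c)>20:print('side knob',np.array(cv2.boundingRect(c))+[315,255,0,0])
for q in([.4685,.174],[.466,.194]):
  for z in(.047,.087):print(q,z,'side',proj(b,q+[z]),'top',proj(a,q+[z]),'w2',proj(w,q+[z]))
E
python3 k.py
```

```text
[0.4680504  0.17588405 0.05181781] tcp px side [330.36892707 283.05291302] wrist [282.81918715 240.15647879]
side knob [324 266  14  22]
[0.4685, 0.174] 0.047 side [329.85740436 284.50981405] top [150.86717234 258.31232435] w2 [255.18609414 114.78139925]
[0.4685, 0.174] 0.087 side [331.18213956 267.9535048 ] top [146.02848893 257.24355374] w2 [251.40561231 117.27261207]
[0.466, 0.194] 0.047 side [332.56470471 290.01510571] top [140.90657308 259.57772362] w2 [254.6763799  91.7277422]
[0.466, 0.194] 0.087 side [333.96493269 273.23786579] top [135.66138913 258.55929123] w2 [250.7417065   91.09837951]
```

The numbers confirm the knob at (0.4685, 0.174), between the fingers. They simply haven't closed far enough.

Emit:
step_arm([
  [0,0,0,0],
  [0,0,0,0],
  [0,0,0,0],
  [0,0,0,0],
  [0,0,0,0],
], claw=0)

```text
clock: 4.37
tcp_pos: [0.4681, 0.1758, 0.0517]
tcp_rot: [-3.142, -0.0, 1.698]
force: [0.7, 0.3, 0.3]
width: -0.0
gripper_force: 0.0
```

```bash
python3 -c "
from h import *
w=snap('wrist');b=snap('side')
i=[cv2.resize(w['pixels'][120:420,130:430],(400,400)),cv2.resize(b['pixels'][210:310,280:380],(400,400),interpolation=2)]
cv2.imwrite('pics/k2.png',np.hstack(i));s=manip.observe();print(s)"
```

```text
{'clock': 4.4667, 'joint_pos': array([2.18765992e-01, 1.29870198e-01, 2.01132051e+00, 1.65972559e-05,
       1.00047477e+00, 9.17663506e-02]), 'joint_velocities': array([ 1.76921927e-04,  1.14455861e-04,  1.61914628e-05,  8.86888947e-04,
        1.23783096e-03, -1.00973862e-03]), 'tau': array([ 3.18156592e-03, -3.09360480e+01, -2.53610837e+01,  3.73807268e-05,
        1.16103754e-03,  2.42728640e-05]), 'tcp_pos': array([0.46809828, 0.1757835 , 0.05175493]), 'tcp_rot': array([-3.14151886e+00, -7.23760848e-06,  1.69778701e+00]), 'force': array([0.21079813, 0.43181001, 0.77595232]), 'torque': array([-0.01704324, -0.01389807,  0.01386193]), 'gripper_force': 0.0, 'width': -0.0005602507277017558}
```

View pics/k2.png

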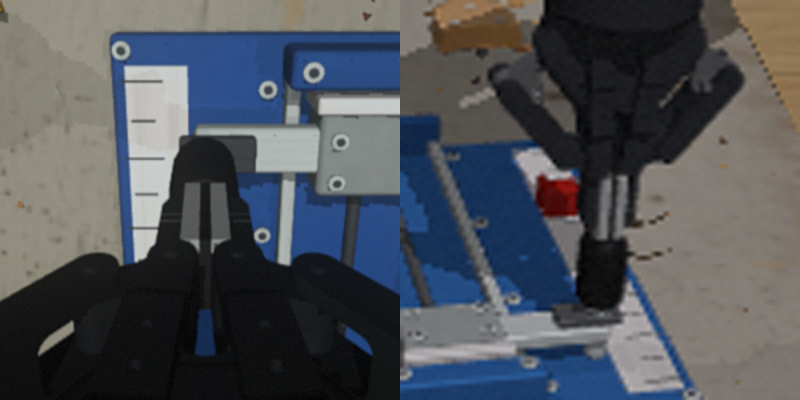

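```bash
cat > k3.py <<'E'
from h import *
w=snap('wrist');b=snap('side');s=manip.observe();R=Ro.from_euler('xyz',s['tcp_rot']).as_matrix()
f=lambda q:np.round(proj(w,q),0)
g=lambda q:((f(q)-[130,120])*4/3).round()
for z in(.047,.067,.087):print('knob',z,g([.4685,.174,z]), 'back',g([.4685+.0017,.161,z]))
for z in(0,-.02,-.035,-.05):print('tool z',z,g(s['tcp_pos']+R@[0,0,z]),'side crop',((proj(b,s['tcp_pos']+R@[0,0,z])-[280,210])*4).round())
for z in(-.013,-.03,-.05):print('open tip',proj(w,s['tcp_pos']+R@[0,.0425,z]))
o,d=ray(w,280,210);print('cam',o-s['tcp_pos'])
E
python3 k3.py
```

```text
knob 0.047 [204. 160.] back [204. 188.]
knob 0.067 [204. 180.] back [204. 211.]
knob 0.087 [204. 205.] back [204. 237.]
tool z 0 [204. 160.] side crop [201. 292.]
tool z -0.02 [204. 181.] side crop [204. 259.]
tool z -0.035 [204. 200.] side crop [206. 234.]
tool z -0.05 [204. 223.] side crop [208. 209.]
open tip [364.08594916 249.94137381]
open tip [371.97062163 264.88439706]
open tip [383.47108181 286.68005753]
cam [-0.00946998  0.07583383  0.17991061]
```

Emit:
step_arm([
  [0,0,-0.3,0],
  [0,0,-0.3,0],
  [0,0,-0.3,0],
  [0,0,0,0],
  [0,0,0.7,0],
  [0,0,1.4,0],
  [0,0,1.5,0],
  [0,0,1.5,0],
], claw=60)

```text
clock: 5.23
tcp_pos: [0.4668, 0.1755, 0.0354]
tcp_rot: [-3.139, 0.0, 1.698]
force: [0.1, -0.2, -0.0]
width: 0.601
gripper_force: 0.0
```

Emit:
step_arm([
  [0,0,0,0],
  [0,0,0,0],
  [0,0,0,0],
  [0,0,0,0],
  [0,0,0,0],
  [0,0,0,0],
  [0,0,0,0],
  [0,0,0,0],
], claw=0)

```text
clock: 5.9
tcp_pos: [0.4677, 0.1757, 0.0372]
tcp_rot: [-3.141, 0.0, 1.698]
force: [-3.7, -1.1, 5.5]
width: 0.261
gripper_force: 58.9
```

Emit:
step_arm([
  [0,0,0,0],
  [0,0,0,0],
  [0,0,0,0],
  [0,0,0.5,0],
  [0,0,1,0],
  [0,0,1,0],
], claw=50)

```text
clock: 6.4
tcp_pos: [0.4671, 0.1755, 0.0254]
tcp_rot: [-3.139, 0.0, 1.698]
force: [-0.3, 0.2, -0.0]
width: 0.499
gripper_force: 0.0
```

Emit:
step_arm([
  [0,0,0,0],
  [0,0,0,0],
  [0,0,0,0],
  [0,0,0,0],
  [0,0,0,0],
  [0,0,0,0],
  [0,0,0,0],
], claw=0)

```text
clock: 6.98
tcp_pos: [0.4676, 0.1757, 0.0266]
tcp_rot: [-3.141, 0.0, 1.698]
force: [-1.1, -0.1, -0.0]
width: 0.275
gripper_force: 58.9
```

```bash
python3 -c "
from h import *
s=manip.observe();print(s['force'],s['torque'],s['tcp_pos'],s['tcp_rot'])
b=snap('side');w=snap('wrist')
cv2.imwrite('pics/k4.png',np.hstack([cv2.resize(w['pixels'][120:420,130:430],(400,400)),cv2.resize(b['pixels'][210:310,280:380],(400,400),interpolation=2)]))"
```

```text
[-1.09421932 -0.10995152 -0.00254122] [-0.07644192  0.33802012 -0.02030093] [0.46761118 0.17569046 0.02659669] [-3.14060874e+00  6.68105610e-05  1.69781499e+00]
```

Emit:
step_arm([
  [-0.5,0,0,0],
  [-1.5,0,0,0],
  [-2.5,0,0,0],
  [-3.5,0,0,0],
  [-4.5,0,0,0],
  [-5.5,0,0,0],
  [-6.5,0,0,0],
  [-7,0,0,0],
])

```text
clock: 7.75
tcp_pos: [0.4762, 0.1084, 0.0266]
tcp_rot: [-3.141, -0.006, 1.696]
force: [-2.9, 8.9, -1.9]
width: 0.271
gripper_force: 59.1
```

Emit:
step_arm([
  [-1,0,0,0],
  [-2.5,0,0,0],
  [-4,0,0,0],
  [-5.5,0,0,0],
  [-7,0,0,0],
  [-8.5,0,0,0],
  [-9.5,0,0,0],
  [-9.5,0,0,0],
])

```text
clock: 8.42
tcp_pos: [0.4883, 0.0137, 0.0265]
tcp_rot: [-3.141, -0.006, 1.695]
force: [-2.5, 9.3, 1.1]
width: 0.276
gripper_force: 59.3
```

```bash
python3 -c "
from h import *
s=manip.observe();print(s['force'],s['torque'],s['tcp_pos'],s['tcp_rot'],s['width'])
ex=np.array([.9918,.128]);ey=np.array([-.128,.9918]);p=s['tcp_pos'][:2];print(ex@p-.5646,ey@p-.0213)
a=snap('top');h=cv2.cvtColor(a['pixels'],cv2.COLOR_BGR2HSV)
g=cv2.inRange(h,(0,0,120),(180,60,200));A=a['pixels'][150:310,110:300];cv2.imwrite('pics/t2.png',cv2.resize(A,None,fx=3,fy=3))"
```

```text
[-2.54320595  9.28693684  1.0849973 ] [1.57589007 0.44614125 0.10291895] [0.48832047 0.01370643 0.02652415] [-3.14065694 -0.00551335  1.69484901] 0.2764725857193778
-0.0785293313506682 -0.07021098618647573
```

Emit:
step_arm([
  [-0.5,0,0,0],
  [-1,0,0,0],
  [-1.4,0,0,0],
  [-1.7,0,0,0],
  [-1.7,0,0,0],
])

```text
clock: 8.88
tcp_pos: [0.4903, -0.0018, 0.0265]
tcp_rot: [-3.141, -0.006, 1.696]
force: [-2.2, 10.4, 1.1]
width: 0.273
gripper_force: 59.3
```

Emit:
step_arm([
  [0,-0.5,0,0],
  [0,-1,0,0],
  [0,-1.5,0,0],
  [0,-2,0,0],
  [0,-2,0,0],
])

```text
clock: 9.3
tcp_pos: [0.4704, -0.0041, 0.0266]
tcp_rot: [3.141, -0.006, 1.696]
force: [-1.3, 9.6, 0.7]
width: 0.281
gripper_force: 59.9
```

```bash
python3 -c "
from h import *
s=manip.observe();print(s['force'],s['torque'],s['tcp_pos'],s['tcp_rot'],s['width'])
ex=np.array([.9918,.128]);ey=np.array([-.128,.9918]);p=s['tcp_pos'][:2];print(ex@p-.5646,ey@p-.0213)"
```

```text
[-1.28788141  9.59236432  0.65606096] [1.64455685 0.26636854 0.1170663 ] [ 0.47044333 -0.00406653  0.02655037] [ 3.14135005 -0.00635395  1.69591059] 0.28082707085644193
-0.0985348192895924 -0.08554993012515763
```

Emit:
step_arm([
  [0.3,0,0,0],
  [0.6,0,0,0],
  [0.9,0,0,0],
  [1.2,0,0,0],
  [1.4,0,0,0],
  [1.4,0,0,0],
])

```text
clock: 9.8
tcp_pos: [0.4686, 0.0101, 0.0265]
tcp_rot: [-3.141, -0.007, 1.696]
force: [-2.6, 9.7, 0.4]
width: 0.275
gripper_force: 60.0
```

Emit:
step_arm([
  [0.2,0,0,0],
  [0.4,0,0,0],
  [0.4,0,0,0],
])

```text
clock: 10.05
tcp_pos: [0.4681, 0.0139, 0.0265]
tcp_rot: [-3.141, -0.006, 1.696]
force: [-2.3, 10.5, 0.2]
width: 0.275
gripper_force: 60.0
```

Emit:
step_arm([
  [0.2,0,0,0],
  [0.4,0,0,0],
  [0.4,0,0,0],
])

```text
clock: 10.3
tcp_pos: [0.4681, 0.0151, 0.0266]
tcp_rot: [-3.141, -0.001, 1.698]
force: [-2.0, 1.5, -0.6]
width: 0.276
gripper_force: 59.8
```

Emit:
step_arm([
  [0.1,0,0,0],
  [0.1,0,0,0],
  [0.1,0,0,0],
])

```text
clock: 10.55
tcp_pos: [0.4681, 0.0152, 0.0266]
tcp_rot: [-3.141, 0.0, 1.698]
force: [-2.0, -0.2, -1.6]
width: 0.271
gripper_force: 59.7
```

Emit:
step_arm([
  [0,0,0,0],
  [0,0,0,0],
  [0,0,0,0],
  [0,0,0,0],
  [0,0,-2,0],
  [0,0,-5,0],
  [0,0,-9,0],
  [0,0,-13,0],
], claw=55)

```text
clock: 11.22
tcp_pos: [0.4676, 0.0156, 0.1575]
tcp_rot: [-3.14, -0.0, 1.698]
force: [2.3, -0.3, -0.7]
width: 0.552
gripper_force: 0.0
```

```bash
cat > look.py <<'E'
from h import *
import pickle,sys
w=snap('wrist');a=snap('top');pickle.dump((w,a),open(sys.argv[1]+'.pkl','wb'))
cv2.imwrite('pics/'+sys.argv[1]+'.png',np.hstack([cv2.resize(w['pixels'],(400,300)),cv2.resize(a['pixels'][150:300,110:310],(400,300))]))
s=manip.observe();print(s['clock'],s['tcp_pos'],s['tcp_rot'],s['force'])
print('rows to A',plan(.60,-.235,.12,1.698))
E
python3 look.py hook
```

```text
11.3167 [0.47529672 0.01478885 0.16541703] [3.12471666 0.00413671 1.69783724] [ 0.6769162  -1.28162039  0.40373909]
rows to A (array([-26.34,   9.13,   4.81]), np.float64(-0.0))
```

View pics/hook.png

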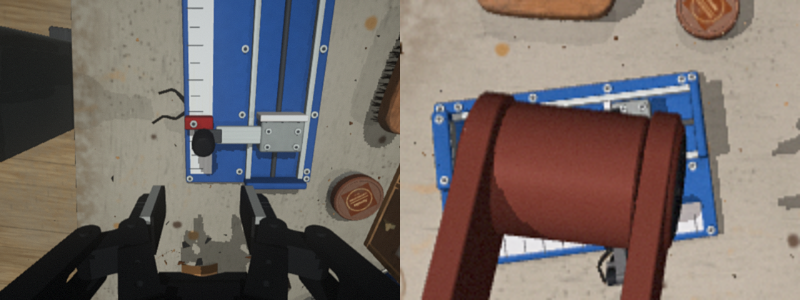

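The knob is hooked behind the red keeper (wrist half at (203,140), keeper at (197,122)) and the follower stays back by itself. Now I'll work out the heel poses.

```bash
cat > hp.py <<'E'
from h import *
import pickle
w=pickle.load(open('w1.pkl','rb'));a=pickle.load(open('a1.pkl','rb'))
D={'A':([(337.8,118.9),(365.2,134.5)],(338.2,149.9),(305,90,390,180)),'B':([(266,246.4),(292.2,257.1)],(269.9,270.7),(240,215,315,290))}
h=cv2.cvtColor(w['pixels'],cv2.COLOR_BGR2HSV)
for n,(pr,th,(x0,y0,x1,y1)) in D.items():
    P=np.array([onz(w,*p,.022)[:2] for p in pr]);T=onz(w,*th,.022)[:2]
    ex=P[1]-P[0];ex/=np.linalg.norm(ex);ey=np.array([-ex[1],ex[0]]);e2=P.mean(0)-T;e2/=np.linalg.norm(e2)
    yy=ey+e2;yy/=np.linalg.norm(yy);xx=np.array([yy[1],-yy[0]])
    v=h[y0:y1,x0:x1,2];
    for thr in(95,105,115):
        m=cv2.morphologyEx(cv2.inRange(v,0,thr),cv2.MORPH_CLOSE,np.ones((5,5)));m=cv2.morphologyEx(m,cv2.MORPH_OPEN,np.ones((5,5)))
        c=max(cv2.findContours(m,0,1)[0],key=cv2.contourArea)
        Q=np.array([onz(w,p[0][0]+x0,p[0][1]+y0,.022)[:2] for p in c])-T
        qx=Q@xx;qy=Q@yy;print(thr,'x',qx.min().round(4),qx.max().round(4),'y',qy.min().round(4),qy.max().round(4))
    print(n,'third',T.round(4),'mid',P.mean(0).round(4),'yaw',np.arctan2(yy[1],yy[0])-np.pi/2,np.arctan2(ey[1],ey[0])-np.pi/2,np.arctan2(e2[1],e2[0])-np.pi/2,'span',np.linalg.norm(P.mean(0)-T))
# top check of A
x0,y0,x1,y1=337,182,366,206
g=cv2.resize(cv2.cvtColor(a['pixels'][y0:y1,x0:x1],cv2.COLOR_BGR2GRAY),None,fx=4,fy=4,interpolation=2)
N,_,st,ce=cv2.connectedComponentsWithStats(cv2.inRange(g,int(g.min()/2+g.max()/2),255));print(g.max(),[(np.round(ce[i]/4+[x0-.4,y0-.4],1),onz(a,*(ce[i]/4+[x0-.4,y0-.4]),.022).round(4)) for i in range(1,N) if 60<st[i,4]<400])
E
python3 hp.py
```

```text
95 x -0.0328 0.0313 y -0.0272 0.0385
105 x -0.0331 0.0318 y -0.0277 0.0389
115 x -0.0333 0.0318 y -0.0277 0.0389
A third [ 0.6027 -0.2497] mid [ 0.6122 -0.2254] yaw -0.3723687327227343 -0.37468007017914307 -0.37005739526632553 span 0.02615784448797217
95 x -0.0324 0.0313 y -0.0171 0.0472
105 x -0.0336 0.0329 y -0.0171 0.0479
115 x -0.035 0.0345 y -0.0175 0.0483
B third [ 0.5483 -0.3946] mid [ 0.556  -0.3699] yaw -0.30309670796410204 -0.3014013078579838 -0.3047921080702203 span 0.025901443617338076
165 [(array([346.3, 185.1]), array([ 0.6249, -0.2309,  0.022 ])), (array([355.2, 196.4]), array([ 0.6003, -0.2493,  0.022 ])), (array([341.2, 198.9]), array([ 0.5949, -0.2192,  0.022 ]))]
```

```bash
python3 -c "
from h import *
print(plan(.606,-.2383,.08,1.199))"
```

```text
(array([-26.73,   9.61,   8.82]), np.float64(0.499))
```

Emit:
step_arm([
  [-4,1.4,-0.5,0.1],
  [-8,2.8,0,0.2],
  [-12,4.2,1,0.3],
  [-16,5.7,2,0.4],
  [-20,7.1,3,0.5],
  [-24,8.5,4,0.5],
  [-26.5,9.5,5,0.5],
  [-26.5,9.5,5,0.5],
], claw=85)

```text
clock: 11.98
tcp_pos: [0.597, -0.2412, 0.1027]
tcp_rot: [-3.141, 0.002, 1.193]
force: [-0.4, -0.0, -0.2]
width: 0.855
gripper_force: 0.0
```

Emit:
step_arm([
  [0,0,0,0],
  [0,0,0,0],
])

```text
clock: 12.15
tcp_pos: [0.5958, -0.235, 0.1061]
tcp_rot: [-3.14, -0.001, 1.197]
force: [-0.3, 0.4, -0.4]
width: 0.847
gripper_force: 0.0
```

```bash
python3 -c "
from h import *
print(manip.observe()['tcp_pos'],plan(.606,-.2383,.04,1.199))
w=snap('wrist');print([np.round(proj(w,[*p,.022])) for p in((.6059,-.2383),(.6015,-.2495))])
g=cv2.resize(cv2.cvtColor(w['pixels'],cv2.COLOR_BGR2GRAY),None,fx=1,fy=1);N,_,st,ce=cv2.connectedComponentsWithStats(cv2.inRange(g,165,255))
print([(np.round(ce[i],1),st[i,4],onz(w,*ce[i],.022).round(4)) for i in range(1,N) if 30<st[i,4]<400])"
```

```text
[ 0.59579095 -0.23496501  0.10605407] (array([0.06, 1.08, 6.6 ]), np.float64(-0.002))
[array([296., 198.]), array([296., 213.])]
[(array([3.4, 6.1]), np.int32(101), array([ 0.4704, -0.0409,  0.022 ])), (array([10.7, 18.3]), np.int32(198), array([ 0.4708, -0.0489,  0.022 ])), (array([276.6, 181.1]), np.int32(53), array([ 0.5968, -0.2199,  0.022 ])), (array([317.8, 181. ]), np.int32(60), array([ 0.6267, -0.2315,  0.022 ])), (array([296.7, 213.1]), np.int32(56), array([ 0.6021, -0.2501,  0.022 ])), (array([180.5, 258. ]), np.int32(43), array([ 0.4979, -0.2517,  0.022 ])), (array([277.7, 348.4]), np.int32(35), array([ 0.5398, -0.3656,  0.022 ]))]
```

Emit:
step_arm([
  [0,1.1,1.5,0],
  [0,1.1,4,0],
  [0,1.1,6,0],
  [0,1.1,7,0],
  [0,1.1,7.5,0],
  [0,1.1,7.5,0],
])

```text
clock: 12.7
tcp_pos: [0.6057, -0.238, 0.0313]
tcp_rot: [-3.14, -0.0, 1.199]
force: [-0.3, 0.3, -0.8]
width: 0.851
gripper_force: 0.0
```

Emit:
step_arm([
  [0,0,0.4,0],
  [0,0,0.8,0],
  [0,0,1.2,0],
  [0,0,1.2,0],
])

```text
clock: 13.03
tcp_pos: [0.6063, -0.2392, 0.0196]
tcp_rot: [-3.141, -0.0, 1.198]
force: [-0.5, -0.2, -0.5]
width: 0.849
gripper_force: 0.0
```

Emit:
step_arm([
  [0,0,0.4,0],
  [0,0,0.8,0],
  [0,0,0.8,0],
])

```text
clock: 13.28
tcp_pos: [0.6058, -0.239, 0.0107]
tcp_rot: [-3.14, -0.0, 1.198]
force: [-0.4, -0.9, -0.1]
width: 0.845
gripper_force: 0.0
```

Emit:
step_arm([
  [0,0,0.4,0],
  [0,0,0.4,0],
])

```text
clock: 13.45
tcp_pos: [0.6059, -0.2391, 0.0069]
tcp_rot: [-3.14, -0.0, 1.198]
force: [0.5, -0.9, -0.4]
width: 0.85
gripper_force: 0.0
```

Emit:
step_arm([
  [0,0,0.4,0],
  [0,0,0.4,0],
])

```text
clock: 13.62
tcp_pos: [0.606, -0.2391, 0.003]
tcp_rot: [-3.14, -0.0, 1.198]
force: [-0.8, -0.3, 0.9]
width: 0.848
gripper_force: 0.0
```

Emit:
step_arm([
  [0,0,0.4,0],
  [0,0,0.4,0],
])

```text
clock: 13.78
tcp_pos: [0.606, -0.2391, -0.001]
tcp_rot: [-3.141, -0.0, 1.198]
force: [0.1, 0.7, -1.0]
width: 0.853
gripper_force: 0.0
```

Emit:
step_arm([
  [0,0,0.4,0],
  [0,0,0.4,0],
])

```text
clock: 13.95
tcp_pos: [0.606, -0.2391, -0.005]
tcp_rot: [-3.14, -0.0, 1.198]
force: [-0.7, -0.4, -1.0]
width: 0.848
gripper_force: 0.0
```

Emit:
step_arm([
  [0,0,0.3,0],
  [0,0,0.3,0],
])

```text
clock: 14.12
tcp_pos: [0.6061, -0.2391, -0.0078]
tcp_rot: [-3.141, -0.0, 1.198]
force: [-0.5, -0.5, 0.0]
width: 0.846
gripper_force: 0.0
```

Emit:
step_arm([
  [0,0,0.3,0],
  [0,0,0.3,0],
])

```text
clock: 14.28
tcp_pos: [0.6061, -0.2391, -0.0108]
tcp_rot: [-3.141, -0.0, 1.198]
force: [-0.5, 0.2, -0.0]
width: 0.851
gripper_force: 0.0
```

Emit:
step_arm([
  [0,0,0.4,0],
  [0,0,0.4,0],
])

```text
clock: 14.45
tcp_pos: [0.606, -0.2391, -0.015]
tcp_rot: [-3.141, -0.0, 1.198]
force: [-0.4, 0.6, 0.1]
width: 0.85
gripper_force: 0.0
```

Emit:
step_arm([
  [0,0,0.4,0],
  [0,0,0.4,0],
])

```text
clock: 14.62
tcp_pos: [0.6059, -0.239, -0.0191]
tcp_rot: [-3.14, -0.0, 1.198]
force: [-0.1, 0.5, -0.0]
width: 0.849
gripper_force: 0.0
```

Emit:
step_arm([
  [0,0,0.4,0],
  [0,0,0.4,0],
])

```text
clock: 14.78
tcp_pos: [0.6059, -0.239, -0.0231]
tcp_rot: [-3.14, -0.0, 1.198]
force: [0.5, 1.0, 0.6]
width: 0.85
gripper_force: 0.0
```

Emit:
step_arm([
  [0,0,0.4,0],
  [0,0,0.4,0],
])

```text
clock: 14.95
tcp_pos: [0.6059, -0.2391, -0.027]
tcp_rot: [-3.14, -0.0, 1.198]
force: [1.5, 1.0, -0.1]
width: 0.846
gripper_force: 0.0
```

Emit:
step_arm([
  [0,0,0.3,0],
  [0,0,0.3,0],
])

```text
clock: 15.12
tcp_pos: [0.6061, -0.2391, -0.0298]
tcp_rot: [-3.141, -0.0, 1.198]
force: [-1.1, 0.4, 0.3]
width: 0.849
gripper_force: 0.0
```

Emit:
step_arm([
  [0,0,0.3,0],
  [0,0,0.3,0],
])

```text
clock: 15.28
tcp_pos: [0.6061, -0.2392, -0.0327]
tcp_rot: [-3.141, -0.0, 1.198]
force: [0.2, -1.0, -0.0]
width: 0.851
gripper_force: 0.0
```

Emit:
step_arm([
  [0,0,0.3,0],
  [0,0,0.3,0],
])

```text
clock: 15.45
tcp_pos: [0.6061, -0.2391, -0.0358]
tcp_rot: [-3.141, -0.0, 1.198]
force: [-0.2, 0.2, -0.8]
width: 0.847
gripper_force: 0.0
```

Emit:
step_arm([
  [0,0,0.3,0],
  [0,0,0.3,0],
])

```text
clock: 15.62
tcp_pos: [0.6061, -0.2391, -0.0388]
tcp_rot: [-3.141, -0.0, 1.198]
force: [-0.9, 0.2, -0.4]
width: 0.853
gripper_force: 0.0
```

Emit:
step_arm([
  [0,0,0.3,0],
  [0,0,0.3,0],
])

```text
clock: 15.78
tcp_pos: [0.6061, -0.2391, -0.0418]
tcp_rot: [-3.141, -0.0, 1.198]
force: [0.0, 0.1, 0.7]
width: 0.852
gripper_force: 0.0
```

Emit:
step_arm([
  [0,0,0.3,0],
  [0,0,0.3,0],
])

```text
clock: 15.95
tcp_pos: [0.6068, -0.2395, -0.0442]
tcp_rot: [3.141, 0.0, 1.198]
force: [-0.1, 0.3, -0.4]
width: 0.849
gripper_force: 0.0
```

```bash
python3 -c "
from h import *
b=snap('side');print(proj(b,manip.observe()['tcp_pos']),proj(b,[.606,-.239,.022]),manip.observe()['force'])
cv2.imwrite('pics/s3.png',cv2.resize(b['pixels'][150:250,230:330],(500,500),interpolation=2))"
```

```text
[260.05462717 232.45693994] [260.33666909 212.07027171] [ 0.47203433 -0.10357765 -0.98117511]
```

View pics/s3.png

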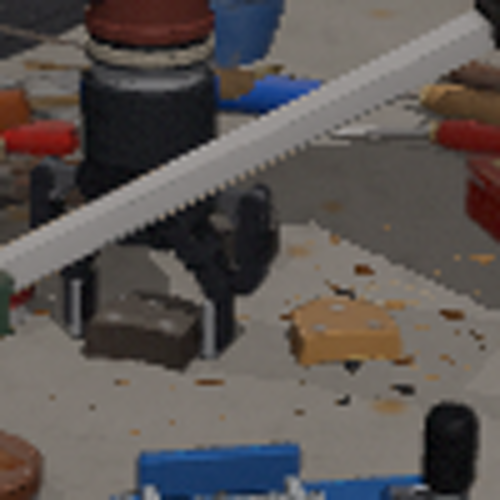

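The fingers straddle heel A at crop (75,300) and (210,330), with the tips about at bench level.

Emit:
step_arm([
  [0,0,0.3,0],
  [0,0,0.3,0],
])

```text
clock: 16.17
tcp_pos: [0.6068, -0.2395, -0.0445]
tcp_rot: [-3.141, 0.0, 1.198]
force: [-6.1, 1.9, 13.5]
width: 0.853
gripper_force: 6.7
```

Emit:
step_arm([
  [0,0,-1,0],
  [0,0,-1.9,0],
  [0,0,-1.9,0],
])

```text
clock: 16.42
tcp_pos: [0.6084, -0.2403, -0.0258]
tcp_rot: [3.137, 0.0, 1.198]
force: [0.3, -1.0, 0.3]
width: 0.851
gripper_force: 0.0
```

Emit:
step_arm([
  [0,0,0,0],
  [0,0,0,0],
  [0,0,0,0],
  [0,0,0,0],
  [0,0,0,0],
], claw=30)

```text
clock: 16.83
tcp_pos: [0.6076, -0.24, -0.0271]
tcp_rot: [3.14, 0.0, 1.198]
force: [-1.1, 1.0, 6.2]
width: 0.643
gripper_force: 63.6
```

Emit:
step_arm([
  [0,0,-2,0],
  [0,0,-5,0],
  [0,0,-8.5,0],
  [0,0,-8.5,0],
])

```text
clock: 17.17
tcp_pos: [0.6114, -0.2418, 0.064]
tcp_rot: [3.129, 0.001, 1.198]
force: [1.0, -1.3, 2.3]
width: 0.646
gripper_force: 63.6
```

```bash
cat > rails.py <<'E'
from h import *
import pickle,sys
ey=np.array([-.128,.9918]);ex=np.array([.9918,.128])
def rails(c,rng,zs=.021,O=np.array([.5573,.0934])):
    # sample brightness profile across track at mag y's; find edges of white rails
    g=cv2.cvtColor(c['pixels'],cv2.COLOR_BGR2HSV);S=g[...,1].astype(np.float32)
    out=[]
    for y in rng:
        xs=np.arange(-.055,.055,.0004)
        uv=np.array([proj(c,[*(O+ex*x+ey*y),zs]) for x in xs],np.float32)
        s=cv2.remap(S,uv[:,0][None],uv[:,1][None],1).ravel()
        m=s<120;r=[]
        for lo,hi in((-.05,-.026),(.026,.05)):
            k=m&(xs>lo)&(xs<hi);r.append((xs[k].mean(),k.sum()*.4) if k.sum()>5 else (np.nan,0))
        out.append([round(float(v)*1000,1) for q in r for v in((q[0],q[1]/1000))]+[round(y,3)])
    return out
if __name__=='__main__':
    for f in('w2','a1'):
        print(f);[print(r) for r in rails(pickle.load(open(f+'.pkl','rb')),(-.09,-.05,-.01,.03,.06))]
    print('hook');[print(r) for r in rails(pickle.load(open('hook.pkl','rb'))[0],(0,.03,.06,.09,.11))]
    print(plan(.5458,.1827,.055,1.699),manip.observe()['width'])
E
python3 rails.py
```

```text
w2
[-36.4, 8.0, 35.4, 9.2, -0.09]
[-36.4, 8.0, 35.4, 9.2, -0.05]
[-36.4, 8.0, 35.4, 9.2, -0.01]
[-36.0, 8.0, 35.4, 9.2, 0.03]
[-36.2, 8.4, 35.4, 9.2, 0.06]
a1
[-39.2, 8.8, 34.8, 10.0, -0.09]
[-40.9, 12.0, 37.0, 15.2, -0.05]
[-39.2, 8.8, 34.7, 10.0, -0.01]
[-41.1, 12.4, 38.2, 17.2, 0.03]
[-38.8, 8.8, 34.7, 10.0, 0.06]
hook
[-36.6, 8.4, 35.9, 11.2, 0]
[-40.5, 12.8, 39.0, 17.6, 0.03]
[-36.6, 8.4, 35.6, 10.4, 0.06]
[-38.0, 24.0, 38.0, 24.0, 0.09]
[-38.0, 24.0, 38.0, 24.0, 0.11]
(array([ 37.14, -21.59,   0.59]), np.float64(-0.501)) 0.6459170787589958
```

Emit:
step_arm([
  [4,-2.3,0,-0.08],
  [8,-4.6,0,-0.16],
  [12,-7,0,-0.24],
  [16,-9.3,0,-0.32],
  [20,-11.6,0,-0.4],
  [24,-14,0,-0.48],
  [27.5,-16,0,-0.5],
  [31,-18,0,-0.5],
])

```text
clock: 17.83
tcp_pos: [0.5542, 0.0919, 0.0559]
tcp_rot: [-3.141, -0.0, 1.698]
force: [0.4, 1.4, -0.2]
width: 0.647
gripper_force: 63.6
```

Emit:
step_arm([
  [0,0,0,0],
  [0,0,0,0],
])

```text
clock: 18.0
tcp_pos: [0.5543, 0.0923, 0.0558]
tcp_rot: [-3.14, 0.0, 1.703]
force: [0.1, -0.2, -0.1]
width: 0.642
gripper_force: 63.6
```

```bash
python3 -c "
from h import *
s=manip.observe();print(s['tcp_pos'],s['tcp_rot'],s['width'],plan(.5448,.1826,.03,1.699))"
```

```text
[0.55425362 0.09231045 0.05583094] [-3.14008880e+00  4.12659669e-05  1.70252230e+00] 0.6418457262989306 (array([9.08, 0.25, 2.58]), np.float64(0.004))
```

Emit:
step_arm([
  [3.5,0.1,0,0.004],
  [7,0.2,0,0.004],
  [9.1,0.25,1.5,0.004],
  [9.1,0.25,3,0.004],
  [9.1,0.25,4.5,0.004],
  [9.1,0.25,4.5,0.004],
  [9.1,0.25,4.5,0.004],
])

```text
clock: 18.58
tcp_pos: [0.5455, 0.1791, 0.0103]
tcp_rot: [-3.138, 0.001, 1.692]
force: [0.4, 0.7, -0.9]
width: 0.644
gripper_force: 63.6
```

```bash
cat > chk.py <<'E'
from h import *
import sys,rails
w=snap('wrist');s=manip.observe();print(s['tcp_pos'],s['tcp_rot'],plan(.5448,.1826,-.015,1.699))
for r in rails.rails(w,(.0,.02,.04,.06,.08,.1,.12)):print(r)
g=cv2.cvtColor(w['pixels'],cv2.COLOR_BGR2GRAY);N,_,st,ce=cv2.connectedComponentsWithStats(cv2.inRange(g,150,255))
O=np.array([.5573,.0934])
for z in(.034,.0465):
  print(z,[(np.round(ce[i]),st[i,4],np.round((onz(w,*ce[i],z)[:2]-O)@np.array([rails.ex,rails.ey]).T*1000,1)) for i in range(1,N) if 20<st[i,4]<500 and 150<ce[i][0]<410])
E
python3 chk.py
```

```text
[0.54671716 0.17937823 0.01148847] [-3.14083259e+00  3.44820672e-04  1.69214917e+00] (array([ 0.34, -0.15,  2.65]), np.float64(-0.007))
[-40.4, 14.0, 40.5, 16.0, 0.0]
[-39.7, 12.4, 40.0, 14.8, 0.02]
[-39.0, 21.2, 40.0, 19.6, 0.04]
[-38.0, 24.0, 38.0, 24.0, 0.06]
[-33.0, 14.0, 32.8, 13.6, 0.08]
[-33.0, 14.0, 32.8, 13.6, 0.1]
[-39.5, 10.8, 38.9, 11.2, 0.12]
0.034 [(array([163.,  17.]), np.int32(69), array([-47.9, 193.6])), (array([275.,  13.]), np.int32(38), array([ -3.1, 194.9])), (array([264.,  12.]), np.int32(30), array([ -7.2, 195.2])), (array([323.,  22.]), np.int32(29), array([ 16.3, 191.4])), (array([238.,  29.]), np.int32(34), array([-18.2, 189.1])), (array([364.,  46.]), np.int32(24), array([ 33.3, 182.6])), (array([380., 157.]), np.int32(136), array([ 43.2, 137. ])), (array([210., 179.]), np.int32(211), array([-33.7, 127. ])), (array([356., 179.]), np.int32(215), array([ 33.3, 126.9])), (array([191., 196.]), np.int32(96), array([-43. , 119.3])), (array([376., 195.]), np.int32(104), array([ 42.8, 119.2])), (array([211., 230.]), np.int32(236), array([-35.1, 102.2])), (array([35
[... 980 characters left out ...]
 np.int32(215), array([ 30.7, 129.8])), (array([191., 196.]), np.int32(96), array([-39.5, 122.8])), (array([376., 195.]), np.int32(104), array([ 39.4, 122.7])), (array([211., 230.]), np.int32(236), array([-32.2, 107.1])), (array([356., 230.]), np.int32(304), array([ 31.9, 106.4])), (array([244., 255.]), np.int32(279), array([-18.1,  94.6])), (array([323., 256.]), np.int32(284), array([17.5, 94.2])), (array([283., 311.]), np.int32(246), array([-0.6, 65.3])), (array([191., 306.]), np.int32(21), array([-44.7,  68. ])), (array([375., 308.]), np.int32(38), array([43.1, 66.6])), (array([219., 321.]), np.int32(33), array([-31.7,  60. ])), (array([225., 366.]), np.int32(140), array([-30.5,  33. ]))]
```

Emit:
step_arm([
  [0.2,0,0.6,-0.005],
  [0.3,0,1.2,-0.005],
  [0.3,0,1.8,-0.005],
  [0.3,0,2.3,-0.005],
  [0.3,0,2.3,-0.005],
  [0.3,0,2.3,-0.005],
])

```text
clock: 19.13
tcp_pos: [0.5454, 0.1833, -0.0119]
tcp_rot: [-3.14, 0.0, 1.699]
force: [-0.3, -1.3, -1.8]
width: 0.645
gripper_force: 63.6
```

Emit:
step_arm([
  [0,0,0.2,0],
  [0,0,0.4,0],
  [0,0,0.4,0],
])

```text
clock: 19.38
tcp_pos: [0.5466, 0.1835, -0.0149]
tcp_rot: [3.141, 0.0, 1.699]
force: [0.6, -1.4, 0.4]
width: 0.645
gripper_force: 63.8
```

Emit:
step_arm([
  [0,0,0.1,0],
  [0,0,0.1,0],
])

```text
clock: 19.55
tcp_pos: [0.5467, 0.1834, -0.0151]
tcp_rot: [3.141, 0.001, 1.699]
force: [-2.1, -3.5, 6.0]
width: 0.645
gripper_force: 64.4
```

Emit:
step_arm([
  [0,0,0,0],
  [0,0,0,0],
  [0,0,0,0],
  [0,0,-1,0],
  [0,0,-4,0],
  [0,0,-7,0],
  [0,0,-7,0],
  [0,0,-7,0],
], claw=85)

```text
clock: 20.22
tcp_pos: [0.5489, 0.1845, 0.0572]
tcp_rot: [3.135, -0.001, 1.699]
force: [0.1, -0.0, 0.9]
width: 0.85
gripper_force: 0.0
```

```bash
cat > nails.py <<'E'
from h import *
import rails
w=snap('wrist');s=manip.observe();print(s['tcp_pos'],s['tcp_rot'])
g=cv2.cvtColor(w['pixels'],cv2.COLOR_BGR2GRAY);N,_,st,ce=cv2.connectedComponentsWithStats(cv2.inRange(g,150,255))
O=np.array([.5573,.0934])
for z in(.034,):
  for i in range(1,N):
    m=(onz(w,*ce[i],z)[:2]-O)@np.array([rails.ex,rails.ey]).T*1000
    if 20<st[i,4]<500 and abs(m[0])<45 and -10<m[1]<140:print(np.round(ce[i]),st[i,4],np.round(m,1))
E
python3 nails.py; python3 -c "
from h import *
print(plan(.5508,-.3826,.08,1.268))"
```

```text
[0.54699648 0.1840119  0.05517295] [ 3.13910417e+00 -3.96826330e-04  1.69884499e+00]
[352. 153.] 87 [ 44.1 136.6]
[221. 169.] 118 [-33.3 127.2]
[333. 169.] 112 [ 32.9 127.1]
[204. 183.] 63 [-43.7 118.9]
[350. 182.] 76 [ 43.6 118.9]
[253. 205.] 121 [-14.9 104.8]
[306. 205.] 134 [ 17.4 104.8]
[279. 245.] 118 [ 1.2 78.6]
[342. 289.] 50 [42.7 46.2]
[212. 290.] 64 [-43.2  45.8]
[231. 357.] 29 [-33.2  -8.1]
(array([-56.24,  -6.85,  -2.52]), np.float64(0.431))
```

Emit:
step_arm([
  [-4,-0.5,0,0.05],
  [-8,-1,0,0.1],
  [-12,-1.5,0,0.15],
  [-16,-2,0,0.2],
  [-20,-2.4,0,0.25],
  [-24,-2.9,0,0.3],
  [-28,-3.4,0,0.35],
  [-32,-3.9,0,0.4],
])

```text
clock: 20.93
tcp_pos: [0.5464, -0.1399, 0.0521]
tcp_rot: [-3.138, -0.001, 1.296]
force: [0.5, 0.1, -0.1]
width: 0.849
gripper_force: 0.0
```

```bash
python3 -c "
from h import *
print(plan(.5508,-.3826,.08,1.268))"
```

```text
(array([-23.24,   7.  ,  -2.83]), np.float64(0.028))
```

Emit:
step_arm([
  [-4,1.2,-1,0.01],
  [-8,2.4,-2,0.02],
  [-12,3.6,-2.7,0.03],
  [-16,4.8,-2.7,0.03],
  [-20,6,-2.7,0.03],
  [-23.2,7,-2.7,0.03],
  [-23.2,7,-2.7,0.03],
  [-23.2,7,-2.7,0.03],
])

```text
clock: 21.6
tcp_pos: [0.5519, -0.3823, 0.0788]
tcp_rot: [-3.139, -0.002, 1.265]
force: [0.5, 0.5, -0.3]
width: 0.848
gripper_force: 0.0
```

```bash
python3 -c "
from h import *
w=snap('wrist');s=manip.observe();print(s['tcp_pos'],s['tcp_rot'])
g=cv2.cvtColor(w['pixels'],cv2.COLOR_BGR2GRAY);N,_,st,ce=cv2.connectedComponentsWithStats(cv2.inRange(g,150,255))
for i in range(1,N):
  p=onz(w,*ce[i],.022)
  if 20<st[i,4]<400 and np.linalg.norm(p[:2]-[.5508,-.3826])<.05: print(np.round(ce[i],1),st[i,4],p.round(4))
print(plan(.5508,-.3826,-.026,1.268))"
```

```text
[ 0.55192402 -0.38033516  0.07858777] [-3.13793135e+00 -2.26157645e-03  1.26709953e+00]
[259.  191.4] 98 [ 0.5402 -0.3645  0.022 ]
[305.1 191.2] 97 [ 0.5711 -0.3741  0.022 ]
[282.2 226.4] 89 [ 0.5478 -0.3945  0.022 ]
(array([-0.27, -0.  , 10.46]), np.float64(-0.001))
```

Emit:
step_arm([
  [-0.2,0,3,0],
  [-0.2,0,6,0],
  [-0.2,0,8.5,0],
  [-0.2,0,10,0],
  [-0.2,0,10.6,0],
  [-0.2,0,10.6,0],
  [-0.2,0,10.6,0],
])

```text
clock: 22.23
tcp_pos: [0.5535, -0.3825, -0.0246]
tcp_rot: [3.141, 0.0, 1.27]
force: [0.0, -0.2, 0.9]
width: 0.848
gripper_force: 0.0
```

Emit:
step_arm([
  [0,0,0,0],
  [0,0,0,0],
  [0,0,0,0],
  [0,0,0,0],
  [0,0,0,0],
], claw=30)

```text
clock: 22.65
tcp_pos: [0.5548, -0.3845, -0.022]
tcp_rot: [3.137, 0.002, 1.269]
force: [-0.1, 1.0, 7.1]
width: 0.633
gripper_force: 63.2
```

Emit:
step_arm([
  [0,0,0,0],
  [0,0,0,0],
  [0,0,0,0],
  [0,0,0,0],
], claw=85)

```text
clock: 22.98
tcp_pos: [0.5525, -0.3827, -0.0255]
tcp_rot: [-3.141, -0.0, 1.269]
force: [0.9, 0.8, 0.0]
width: 0.852
gripper_force: 0.0
```

```bash
python3 -c "
from h import *
print(manip.observe()['tcp_pos'],plan(.5514,-.3831,-.0275,1.268))"
```

```text
[ 0.55246658 -0.38266608 -0.025549  ] (array([-0.07, -0.09,  0.2 ]), np.float64(0.001))
```

Emit:
step_arm([
  [-0.1,-0.1,0.3,0],
  [-0.1,-0.1,0.3,0],
  [-0.1,-0.1,0.3,0],
])

```text
clock: 23.23
tcp_pos: [0.5509, -0.3832, -0.029]
tcp_rot: [-3.14, -0.001, 1.269]
force: [-0.4, -0.8, 0.8]
width: 0.849
gripper_force: 0.0
```

Emit:
step_arm([
  [0,0,0,0],
  [0,0,0,0],
  [0,0,0,0],
  [0,0,0,0],
  [0,0,0,0],
  [0,0,0,0],
  [0,0,0,0],
], claw=30)

```text
clock: 23.82
tcp_pos: [0.5521, -0.384, -0.0276]
tcp_rot: [3.14, 0.001, 1.269]
force: [0.5, -0.2, 2.9]
width: 0.648
gripper_force: 63.6
```

Emit:
step_arm([
  [0,0,-2,0],
  [0,0,-5,0],
  [0,0,-8.5,0],
  [0,0,-8.5,0],
  [0,0,-8.5,0],
])

```text
clock: 24.23
tcp_pos: [0.5532, -0.3849, 0.0597]
tcp_rot: [3.137, 0.002, 1.269]
force: [-0.2, -0.5, -1.3]
width: 0.647
gripper_force: 63.6
```

```bash
python3 -c "
from h import *
print(manip.observe()['tcp_pos'],plan(.5545,.1152,.057,1.699))"
```

```text
[ 0.5532079  -0.38494861  0.05967508] (array([ 47.79, -14.75,   0.09]), np.float64(-0.43))
```

Emit:
step_arm([
  [4,-1.2,0,-0.06],
  [8,-2.5,0,-0.12],
  [12,-3.7,0,-0.18],
  [16,-4.9,0,-0.24],
  [20,-6.2,0,-0.3],
  [24,-7.4,0,-0.36],
  [28,-8.6,0,-0.42],
  [32,-9.8,0,-0.43],
])

```text
clock: 24.9
tcp_pos: [0.5504, -0.0478, 0.0544]
tcp_rot: [-3.137, -0.002, 1.701]
force: [0.9, 0.3, -0.4]
width: 0.643
gripper_force: 63.6
```

```bash
python3 -c "
from h import *
print(manip.observe()['tcp_pos'],plan(.5545,.1152,.057,1.699))"
```

```text
[ 0.55038284 -0.04781964  0.05436327] (array([16.11,  2.52, -0.25]), np.float64(0.002))
```

Emit:
step_arm([
  [4,0.6,0,0],
  [8,1.2,0,0],
  [12,1.8,0,0],
  [15,2.4,0,0],
  [16.1,2.5,1.5,0],
  [16.1,2.5,3,0],
  [16.1,2.5,4,0],
  [16.1,2.5,4,0],
])

```text
clock: 25.57
tcp_pos: [0.5526, 0.1124, 0.0121]
tcp_rot: [-3.132, -0.0, 1.699]
force: [-1.0, 0.2, 0.0]
width: 0.645
gripper_force: 63.6
```

Emit:
step_arm([
  [0,0,0,0],
  [0,0,0,0],
])

```text
clock: 25.73
tcp_pos: [0.5572, 0.112, 0.0165]
tcp_rot: [-3.141, 0.0, 1.698]
force: [0.1, 0.9, -0.3]
width: 0.647
gripper_force: 63.6
```

```bash
python3 nails.py;python3 -c "
from h import *
print(plan(.5545,.1152,-.0156,1.699))"
```

```text
[0.55788922 0.11199368 0.01719286] [3.14091924e+00 4.16973956e-05 1.69759942e+00]
[196.   9.] 256 [-33.7 129.4]
[357.   9.] 257 [ 33.2 129.3]
[384.   9.] 142 [ 44.3 129.3]
[250.  36.] 21 [-11.4 119.4]
[179.  54.] 192 [-42.1 112.4]
[376.  54.] 196 [ 42.4 112.3]
[243.  71.] 322 [-14.9 105.5]
[317.  71.] 323 [ 17.4 105.5]
[280. 133.] 279 [ 1.2 79.2]
[192. 212.] 129 [-42.3  40.9]
[364. 212.] 140 [42.3 40.8]
[244. 258.] 295 [-17.9  16.1]
[322. 258.] 294 [22.6 16.2]
(array([ 0.36, -0.3 ,  3.28]), np.float64(-0.001))
```

Emit:
step_arm([
  [0.3,-0.3,0.3,0],
  [0.3,-0.3,1,0],
  [0.3,-0.3,1.7,0],
  [0.3,-0.3,2.3,0],
  [0.3,-0.3,2.8,0],
  [0.3,-0.3,2.8,0],
  [0.3,-0.3,2.8,0],
])

```text
clock: 26.37
tcp_pos: [0.5534, 0.1152, -0.012]
tcp_rot: [-3.14, -0.0, 1.699]
force: [0.1, -0.2, -0.4]
width: 0.651
gripper_force: 63.6
```

Emit:
step_arm([
  [0,0,0.2,0],
  [0,0,0.4,0],
  [0,0,0.4,0],
])

```text
clock: 26.62
tcp_pos: [0.554, 0.1153, -0.0154]
tcp_rot: [-3.142, -0.0, 1.699]
force: [-0.4, -0.6, -0.1]
width: 0.645
gripper_force: 63.6
```

Emit:
step_arm([
  [0,0,0.1,0],
  [0,0,0.1,0],
])

```text
clock: 26.78
tcp_pos: [0.5541, 0.1152, -0.0157]
tcp_rot: [-3.141, 0.0, 1.699]
force: [-2.9, 0.1, 2.5]
width: 0.647
gripper_force: 64.0
```

Emit:
step_arm([
  [0,0,0,0],
  [0,0,0,0],
  [0,0,0,0],
  [0,0,-1,0],
  [0,0,-4,0],
  [0,0,-8,0],
  [0,0,-9,0],
  [0,0,-9,0],
], claw=85)

```text
clock: 27.45
tcp_pos: [0.5587, 0.1157, 0.0795]
tcp_rot: [3.131, 0.0, 1.699]
force: [-0.1, 0.3, -0.4]
width: 0.848
gripper_force: 0.0
```

```bash
python3 nails.py;python3 -c "
from h import *
print(plan(.4681,.0152,.075,1.699))"
```

```text
[0.55637446 0.11545665 0.07668912] [3.13570874e+00 2.47408151e-04 1.69879036e+00]
[351.  39.] 90 [ 44.7 130.7]
[218.  41.] 126 [-33.2 129.5]
[330.  42.] 124 [ 32.8 129.4]
[203.  71.] 90 [-43.5 113.2]
[347.  71.] 92 [ 43.6 113.2]
[251.  85.] 151 [-14.8 105.4]
[303.  85.] 152 [ 17.4 105.4]
[277. 128.] 140 [ 1.2 79.2]
[210. 189.] 63 [-43.6  39.7]
[341. 189.] 68 [43.5 39.5]
[300. 194.] 116 [16.  35.7]
[252. 195.] 107 [-16.2  35.6]
[276. 231.] 106 [0.2 9.5]
(array([ -8.82, -10.04,   0.11]), np.float64(-0.0))
```

Emit:
step_arm([
  [-3,-3.4,0,0],
  [-6,-6.8,0,0],
  [-8.8,-10,0,0],
  [-8.8,-10,0,0],
  [-8.8,-10,0,0],
  [-8.8,-10,0,0],
], claw=55)

```text
clock: 28.0
tcp_pos: [0.4653, 0.0153, 0.0727]
tcp_rot: [-3.14, -0.001, 1.697]
force: [0.8, 0.2, -0.4]
width: 0.553
gripper_force: 0.0
```

```bash
python3 -c "
from h import *
print(manip.observe()['tcp_pos'],plan(.4681,.0152,.0266,1.699))"
```

```text
[0.46530112 0.01526068 0.0726998 ] (array([-0.05,  0.28,  4.61]), np.float64(-0.002))
```

Emit:
step_arm([
  [0,0.25,1,0],
  [0,0.25,2.2,0],
  [0,0.25,3.4,0],
  [0,0.25,4.3,0],
  [0,0.25,4.6,0],
  [0,0.25,4.6,0],
  [0,0.25,4.6,0],
])

```text
clock: 28.58
tcp_pos: [0.4689, 0.0159, 0.0275]
tcp_rot: [-3.141, -0.0, 1.7]
force: [0.7, 0.6, 0.6]
width: 0.553
gripper_force: 0.0
```

Emit:
step_arm([
  [0,0,0,0],
  [0,0,0,0],
  [0,0,0,0],
  [0,0,0,0],
  [0,0,0,0],
  [0,0,0,0],
], claw=0)

```text
clock: 29.08
tcp_pos: [0.4689, 0.0155, 0.0288]
tcp_rot: [3.141, 0.0, 1.699]
force: [-1.9, -0.2, 6.4]
width: 0.277
gripper_force: 58.9
```

Emit:
step_arm([
  [-0.4,0,0,0],
  [-0.8,0,0,0],
  [-1.2,0,0,0],
  [-1.6,0,0,0],
  [-1.6,0,0,0],
])

```text
clock: 29.5
tcp_pos: [0.4708, 0.0023, 0.0287]
tcp_rot: [3.14, -0.006, 1.696]
force: [-1.8, 10.2, 7.5]
width: 0.273
gripper_force: 59.0
```

Emit:
step_arm([
  [0,0.5,0,0],
  [0,1,0,0],
  [0,1.5,0,0],
  [0,2.1,0,0],
  [0,2.1,0,0],
])

```text
clock: 29.92
tcp_pos: [0.4894, 0.0056, 0.0286]
tcp_rot: [-3.136, -0.007, 1.697]
force: [-8.3, 9.3, 13.1]
width: 0.275
gripper_force: 59.8
```

```bash
cat > st.py <<'E'
from h import *
s=manip.observe();print(s['clock'],s['force'],s['tcp_pos'],s['tcp_rot'],s['width'])
ex=np.array([.9918,.128]);ey=np.array([-.128,.9918]);p=s['tcp_pos'][:2];print(ex@p-.5646,ey@p-.0213,'drawn',.0928-(ey@p-.0213))
E
python3 st.py
```

```text
29.9167 [-8.27102108  9.28654538 13.1070809 ] [0.48936424 0.00556126 0.02864142] [-3.13613426 -0.00683418  1.69741398] 0.27511435095859715
-0.07853670004620583 -0.07842296181575656 drawn 0.17122296181575655
```

Emit:
step_arm([
  [0.3,-0.1,0,0],
  [0.8,-0.1,0,0],
  [1.3,-0.1,0,0],
  [1.8,-0.1,0,0],
  [2.3,-0.1,0,0],
  [2.8,-0.1,0,0],
  [3.2,-0.1,0,0],
  [3.2,-0.1,0,0],
])

```text
clock: 30.58
tcp_pos: [0.4853, 0.0376, 0.0287]
tcp_rot: [-3.14, -0.006, 1.697]
force: [-4.8, 9.9, 8.3]
width: 0.276
gripper_force: 59.3
```

Emit:
step_arm([
  [0.3,0,0,0],
  [0.6,0,0,0],
  [0.9,0,0,0],
  [1.2,0,0,0],
  [1.5,0,0,0],
  [1.8,0,0,0],
  [1.8,0,0,0],
])

```text
clock: 31.17
tcp_pos: [0.4831, 0.0551, 0.0287]
tcp_rot: [-3.14, -0.006, 1.697]
force: [-4.6, 8.3, 9.0]
width: 0.271
gripper_force: 59.3
```

```bash
python3 st.py
```

```text
31.1667 [-4.62023101  8.2572086   9.00167763] [0.48309594 0.05514344 0.02874074] [-3.14045258 -0.00597842  1.69741135] 0.27108224210465975
-0.0784070887344645 -0.028445012826653723 drawn 0.12124501282665372
```

Now the last few millimetres, until the force drops.

Emit:
step_arm([
  [0.2,0,0,0],
  [0.4,0,0,0],
  [0.5,0,0,0],
  [0.5,0,0,0],
])

```text
clock: 31.5
tcp_pos: [0.4825, 0.0598, 0.0287]
tcp_rot: [-3.14, -0.006, 1.697]
force: [-5.3, 8.1, 8.4]
width: 0.269
gripper_force: 59.3
```

Emit:
step_arm([
  [0.15,0,0,0],
  [0.3,0,0,0],
  [0.3,0,0,0],
  [0.3,0,0,0],
])

```text
clock: 31.83
tcp_pos: [0.4821, 0.0627, 0.0287]
tcp_rot: [-3.14, -0.006, 1.697]
force: [-5.5, 9.0, 7.9]
width: 0.28
gripper_force: 59.3
```

```bash
python3 st.py
```

```text
31.8333 [-5.45400288  8.98372491  7.93450523] [0.48208891 0.06273706 0.02870429] [-3.14033229 -0.00582115  1.69717914] 0.2801760993854589
-0.07843387380947653 -0.02078476293795198 drawn 0.11358476293795197
```

Emit:
step_arm([
  [0.1,0,0,0],
  [0.2,0,0,0],
  [0.2,0,0,0],
])

```text
clock: 32.08
tcp_pos: [0.482, 0.0639, 0.0287]
tcp_rot: [-3.14, -0.004, 1.698]
force: [-6.0, 5.8, 8.0]
width: 0.275
gripper_force: 59.3
```

Emit:
step_arm([
  [0.1,0,0,0],
  [0.2,0,0,0],
  [0.2,0,0,0],
])

```text
clock: 32.33
tcp_pos: [0.4819, 0.0643, 0.0287]
tcp_rot: [-3.14, -0.001, 1.699]
force: [-4.6, 0.1, 8.1]
width: 0.275
gripper_force: 59.3
```

```bash
python3 st.py; python3 nails.py
```

```text
32.3333 [-4.62696781  0.11185868  8.0556818 ] [0.48187534 0.0643281  0.02873299] [-3.14023303e+00 -1.01996530e-03  1.69878166e+00] 0.27544617715022807
-0.07844204474046718 -0.01917943768743854 drawn 0.11197943768743854
[0.48189821 0.06432308 0.02875858] [-3.14026933e+00 -1.16246183e-03  1.69864814e+00]
[459.  45.] 282 [ 2.1 79.7]
[536.  77.] 25 [40.4 66. ]
[544.  80.] 50 [44.6 64.7]
[415. 116.] 248 [-14.5  48.3]
[481. 117.] 236 [17.9 47.9]
[440. 170.] 213 [ 1.3 21.8]
```

Emit:
step_arm([
  [0,-0.05,0,0],
  [0,-0.05,0,0],
])

```text
clock: 32.55
tcp_pos: [0.4819, 0.0643, 0.0288]
tcp_rot: [-3.142, -0.001, 1.698]
force: [-3.6, 2.0, 6.3]
width: 0.276
gripper_force: 59.1
```

Emit:
step_arm([
  [0,0,0,0],
  [0,0,0,0],
  [0,0,0,0],
  [0,0,-1,0],
  [0,0,-4,0],
  [0,0,-8,0],
  [0,0,-12,0],
  [0,0,-12,0],
], claw=50)

```text
clock: 33.22
tcp_pos: [0.4892, 0.0635, 0.1577]
tcp_rot: [3.124, 0.003, 1.699]
force: [2.5, -0.1, 0.7]
width: 0.502
gripper_force: 0.0
```

```bash
python3 nails.py; python3 -c "
from h import *
import rails
w=snap('wrist');O=np.array([.5573,.0934]);h=cv2.cvtColor(w['pixels'],cv2.COLOR_BGR2HSV)
for y in range(130,-60,-4):
  print(y,*[tuple(int(v) for v in h[int(q[1]),int(q[0])]) if 0<=(q:=proj(w,[*(O+rails.ex*x/1000+rails.ey*y/1000),.034]))[0]<560 and 0<=q[1]<420 else None for x in(-22,8,22)])"
```

```text
[0.48725275 0.06348827 0.15442475] [3.12838531e+00 1.95345225e-03 1.69873881e+00]
[421.  22.] 50 [ 39.8 110.9]
[353.  29.] 86 [-14.2 105.9]
[393.  30.] 87 [ 17.9 105.7]
[370.  65.] 84 [ 1.8 79.6]
[348. 105.] 75 [-14.6  48.3]
[386. 106.] 76 [17.6 48. ]
[411. 121.] 43 [39.9 35.6]
[364. 137.] 68 [ 1. 22.]
130 None None None
126 None None None
122 (109, 185, 99) (109, 179, 104) (109, 178, 102)
118 (110, 24, 65) (90, 16, 62) (83, 16, 63)
114 (14, 34, 83) (109, 176, 87) (17, 27, 65)
110 (20, 36, 84) (18, 38, 87) (18, 39, 79)
106 (20, 37, 83) (25, 36, 86) (25, 16, 177)
102 (15, 42, 86) (15, 42, 84) (22, 44, 86)
98 (19, 41, 88) (18, 40, 83) (19, 42, 84)
94 (18, 36, 86) (19, 43, 83) (18, 38, 80)
90 (18, 36, 86) (17, 42, 86) (16, 38, 87)
86 (23, 35, 88) (19, 47, 86) (24, 42, 85)
82 (20, 35, 87) (18, 43, 88) (17, 41, 88)
78 (21, 34, 76) (16, 47, 82) (17, 47, 87)
74 (90, 20, 26) (16, 38, 88) (20, 43, 89)
70 (140, 27, 28) (18, 35, 88) (111, 131, 68)
66 (109, 167, 78) (19, 44, 92) (109, 148, 81)
62 (110, 165, 88) (109, 161, 87) (109, 156, 85)
58 (130, 11, 68) (109, 149, 77) (30, 21, 37)
54 (17, 27
[... 585 characters left out ...]

-2 (45, 5, 204) (75, 5, 211) (90, 5, 209)
-6 (75, 15, 137) (69, 13, 137) (72, 9, 140)
-10 (80, 11, 144) (70, 11, 142) (73, 16, 146)
-14 (81, 12, 143) (79, 14, 144) (73, 10, 183)
-18 (86, 13, 138) (84, 9, 142) (85, 14, 108)
-22 (86, 12, 143) (80, 11, 141) (75, 15, 138)
-26 (79, 14, 146) (83, 14, 142) (71, 14, 145)
-30 (69, 12, 146) (72, 9, 141) (72, 9, 140)
-34 (73, 16, 145) (75, 15, 140) (70, 10, 153)
-38 (81, 13, 141) (75, 11, 139) (100, 23, 101)
-42 (81, 13, 140) (75, 8, 134) (77, 13, 139)
-46 (108, 158, 95) (110, 164, 92) (110, 160, 102)
-50 (109, 160, 94) (109, 159, 93) (109, 152, 99)
-54 (109, 167, 133) (109, 159, 101) (110, 159, 106)
-58 (109, 172, 145) (109, 168, 143) (109, 165, 133)
```

Emit:
step_arm([
  [0,0,0,0],
  [0,0,0,0],
  [0,0,0,0],
  [0,0,0,0],
])

```text
clock: 33.65
tcp_pos: [0.4807, 0.0636, 0.1461]
tcp_rot: [-3.138, -0.0, 1.699]
force: [0.1, 0.2, -0.1]
width: 0.501
gripper_force: 0.0
```

```bash
python3 nails.py; python3 -c "
from rig import manip
print(manip.sign_off())"
```

```text
[0.48101906 0.06362066 0.1464152 ] [-3.13893331e+00 -3.78243960e-04  1.69874909e+00]
[442.  21.] 57 [ 39.4 110.7]
[370.  29.] 97 [-14.2 105.7]
[413.  29.] 98 [ 17.9 105.8]
[388.  66.] 93 [ 1.8 79.6]
[364. 108.] 82 [-14.6  48.4]
[404. 108.] 83 [17.6 47.8]
[429. 124.] 50 [39.2 35.8]
[381. 141.] 79 [ 1.1 22. ]
the job is handed in; nothing more can be done
None
```

The magazine is reloaded and handed in at 33.7 s: both black heel blocks lie flat and square in the track, pressed against the nose by the unhooked follower. I judged the final packing from force readings and nail positions in the wrist camera, and the hand-in gave no verdict.

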